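# Push the sample case between the tubs into its bay

## Robot

A 6-joint arm with a two-finger parallel gripper is mounted at the origin on the work surface. World frame = base frame: x ahead of the robot, y to its left, z up, the work surface at z = 0. Lengths are in mm, angles in rad, forces in N, time in s.
With the tool pointing down it reaches from about 375 to 750 mm from the base axis. Payload 9 kg.
Tool frame: the origin (TCP) lies between the finger pads; the fingertips stand r.nose_length ahead of it and the grasp point (between the pads) lies 2 mm behind it (r.nose_length is the distance from the TCP to the fingertips, in mm); z points along the fingers, y is the line along which they close (so a half turn about z gives the same grasp; the last joint's range is limited). The gripper opens to 85 mm and grips with 20 to 120 N. Pads are 22 mm wide; open, the fingers measure 114 mm over their backs; the gripper's body (76 mm by 85 mm) begins 54 mm behind the grasp point. The pads swing forward as they close: fully open they stand 13 mm farther back than shut.
Start: joints at [1.118, 0.104, 0.097, 1.564, 0, 1.353], TCP at [139.591, 583.566, 248.331] pointing down, gripper open.
Joint ranges: [-2.99, 2.99], [-0.84, 1.86], [-1.1, 1.16], [-1.84, 2.11], [-1.51, 1.56], [-3.14, 3.14]. Speed limits (rad/s): [2.22, 2.22, 2.57, 3.14, 3.14, 3.14].

## Interface

Orientations are given as [roll, pitch, yaw] about the fixed x, y, z axes, in that order (R = Rz(yaw) Ry(pitch) Rx(roll)).
In Python, from rig import r gives the robot as it stands.
- The arm moves only by the tool carry_out, never from a script. Its arguments are lists of equal length, an entry for each row: "linear": the shift along the tool's x, y, z in m, a list of three; "delta_rot": the turn, a rotation vector about the tool's x, y, z in degrees, a list of three. A call has 1 to 10 rows; each row is the pose to reach, as a shift and turn from the pose commanded when the call began, along the tool's axes at that moment; what a row does not reach only later rows make up. A row lasts 1/12 s, in which the tool goes at most 41.7 mm and 7.16 degrees, less where a joint would pass 70% of its speed; a pose out of reach is approached as far as the arm can. A call with a gripper value outside its range is refused whole. "jaw" is the opening in per cent of the stroke, from 0 (shut) to 100 (fully open), set as the call begins (left out, the last holds). The fingers move at their own pace and stop on an object; "newtons" is the grip in N (left out, the last holds). Time passes only in rows, so rows that repeat a pose let the fingers close. It gives the time, the measured TCP pose, the force, the opening and the grip force at its end, in the units of the state.
- r.get_state(): the state, without advancing time (a new reading comes with each control period).
- r.snapshot(name): name is "scene" or "top" or "wrist"; returns the picture (384x512x3 uint8, red, green, blue); there is no depth.
- r.camera_params(name): a dict with "fx", "fy", "cx", "cy" (pixels), "T" (4x4, takes a point from camera to world coordinates). Camera axes: x right, y up, looking along -z (the intrinsics and any distortion apply to the point x, -y, -z); pixel columns grow to the right and rows downward; lengths in mm; the calibration is good to about 2 mm. A picture is of the moment at which its call begins: read the wrist's pose just before it. camera_params takes no time and is no camera call; for the wrist camera it gives the pose at the moment of the call.
- r.close_job(): hands the job in; it is judged then, once.
The state is a dict: "time": time; "joints": joint angles; "joint_vel": joint speeds; "effort": joint torques, N m; "tool_pos": TCP position; "eef_rot": TCP orientation; "contact_force": force on the tool from outside, world axes, zero at the start; "wrist_torque": the same for the moment, N m; "opening": finger opening in mm; "finger_force": force on a finger pad.
Only numpy, scipy, OpenCV 4.12 (cv2) and the standard library are available. Lean on these libraries where they do the work, as an engineer would, in place of code of your own. Each camera call takes 0.05 s, during which the arm holds its last target. There are 200 camera calls.

## Task

Push the green sample case lengthwise along the bench through the narrow gap between the two fixed red-lidded tubs, and leave it resting completely inside the yellow taped outline behind them, clear of the tubs. Only push it gently with the fingers: do not grip it or lift it off the bench, and do not disturb the bottle, the vial and the jar standing around.

Things in the scene. Friction and masses are not known exactly. Their poses are not given: they have to be found in the camera images.
- case: Loose green closed case with a white label on top, a block 90 mm long (its x) by 60 wide (y) by 35 high, edges rounded 3 mm, 0.2 to 0.45 kg; origin at the centre of its underside. Slides under a few newtons. Starts 165 to 215 mm before the gap along the gate's x, up to 40 mm off its centre line, turned up to 0.5 rad from it; its +x end faces the gap.
- gate: Two fixed squat white tubs with red lids. Origin on the bench midway between them; x runs through the gap, from the case's side to the bay, roughly along world +y (within 0.2 rad); z up. Each tub is a cylinder 90 mm in diameter, 46 mm high, centred at x = 0, y = +78.5 or -78.5 mm, so the gap is 67 mm at its narrowest: 7 mm more than the case's width.
- bay (a point): Centre of the yellow taped outline, at bench height, 130 mm past the gap on the gate's x axis. The outline is a flat tape rectangle (nothing to climb), inside 140 mm along the gate's x by 100 mm along its y, tape 10 mm wide; the axes are the gate's.
- corner0 (a point): Corner of the case's outline at its underside, at case x = +45, y = +30 mm.
- corner1 (a point): Corner of the case's outline at its underside, at case x = +45, y = -30 mm.
- corner2 (a point): Corner of the case's outline at its underside, at case x = -45, y = +30 mm.
- corner3 (a point): Corner of the case's outline at its underside, at case x = -45, y = -30 mm.
- bottle: Loose white bottle with a red cap and a green label, 54 mm in diameter, 120 mm high, standing upright beside the bay, on the far side from the robot; origin at the centre of its underside. Leave it alone.
- vial: Loose amber vial with a black cap, 38 mm in diameter, 80 mm high, standing upright beyond the case's starting area, on the far side from the robot; origin at the centre of its underside. Leave it alone.
- jar: Loose small white jar, 52 mm in diameter, 50 mm high, standing beside the bay on the robot's side; origin at the centre of its underside. Leave it alone.
Things that resemble listed ones, but are neither listed nor needed, are in the scene too. What is shaped like the case but pink or purple is not meant.

How it is judged:
By the outcome, as a careful person would: the job done as asked, in the order asked, and still so for the second after the job is handed in, with the robot touching nothing.
It also fails if it takes over 64 s, if anything falls off the work surface, if the arm or the gripper's body presses on something with over 40 N, if the wrist force passes 120 N, or if a joint passes its speed limit or range.

## Working session

There is one attempt and no reset: what is moved stays moved. The work goes in short steps, Python scripts to look and compute and a tool call to move; the robot and the scene stay as the last step left them, time stands still between calls to the robot, and variables do not carry over. Pictures are saved under pics/ and viewed, at most 10 in all, crops included, and the job is handed in when it is done.

Besides the shell and the picture viewer there is one more tool, called after "Request:" by a JSON object that holds its "name" and its "arguments". carry_out: Moves the arm, as the interface text tells. Its arguments: {"type":"object","properties":{"linear":{"type":"array"},"delta_rot":{"type":"array"},"jaw":{"type":"number"},"newtons":{"type":"number"}},"required":["linear","delta_rot"]}

```bash
mkdir -p pics; ls
python3 - <<'E'
from rig import r
import cv2,numpy as np
s=r.get_state();print({k:np.round(v,3) for k,v in s.items()},r.nose_length)
for n in("top","scene"):
    p=r.snapshot(n);cv2.imwrite(f"pics/{n}0.png",p[:,:,::-1]);c=r.camera_params(n);print(n,{k:np.round(v,3) for k,v in c.items()})
E
```

```text
pics
{'time': np.float64(0.0), 'joints': array([1.118, 0.105, 0.096, 1.564, 0.   , 1.353]), 'joint_vel': array([-0.   , -0.001, -0.001, -0.001, -0.001,  0.   ]), 'effort': array([ 0.0000e+00, -5.5692e+01,  5.0366e+01,  1.6000e-02, -0.0000e+00,
       -0.0000e+00]), 'tool_pos': array([139.435, 583.256, 247.489]), 'eef_rot': array([-3.14 , -0.   ,  2.907]), 'contact_force': array([ 1.216, -0.549, -0.028]), 'wrist_torque': array([0.037, 0.004, 0.041]), 'finger_force': np.float64(0.0), 'opening': np.float64(85.299)} 17.0
top {'fx': np.float64(349.689), 'fy': np.float64(349.689), 'cx': np.float64(256.805), 'cy': np.float64(192.557), 'T': array([[ 2.10000e-02,  9.87000e-01, -1.56000e-01,  4.49618e+02],
       [-1.00000e+00,  1.90000e-02, -1.70000e-02, -8.73030e+01],
       [-1.30000e-02,  1.57000e-01,  9.88000e-01,  7.83446e+02],
       [ 0.00000e+00,  0.00000e+00,  0.00000e+00,  1.00000e+00]])}
scene {'fx': np.float64(437.767), 'fy': np.float64(437.767), 'cx': np.float64(252.87), 'cy': np.float64(188.776), 'T': array([[ 8.34000e-01, -4.10000e-01,  3.70000e-01,  9.53232e+02],
       [ 5.52000e-01,  6.04000e-01, -5.75000e-01, -6.86140e+02],
       [ 1.20000e-02,  6.84000e-01,  7.30000e-01,  8.10162e+02],
       [ 0.00000e+00,  0.00000e+00,  0.00000e+00,  1.00000e+00]])}
```

View pics/top0.png

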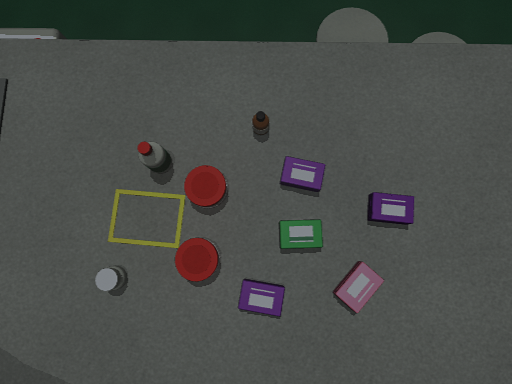

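View pics/scene0.png

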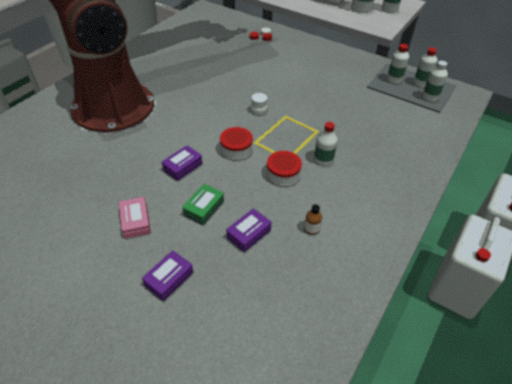

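The top view shows the green case at (301,234), tub lids at (205,186) and (197,259), the tape rectangle around (147,218), the bottle at (152,155), the jar at (107,280) and the vial at (261,122). The scene view agrees, and the arm is out of both views.

```bash
cat > h.py <<'E'
from rig import r
import cv2,numpy as np
def ray(c,uv,z):
    uv=np.atleast_2d(uv).astype(float);d=np.c_[(uv[:,0]-c['cx'])/c['fx'],-(uv[:,1]-c['cy'])/c['fy'],-np.ones(len(uv))]@c['T'][:3,:3].T
    o=c['T'][:3,3];return (o+d*((z-o[2])/d[:,2])[:,None])[:,:2]
def blobs(m,amin=60):
    cs,_=cv2.findContours(m.astype(np.uint8),cv2.RETR_EXTERNAL,cv2.CHAIN_APPROX_NONE)
    return sorted([c[:,0,:] for c in cs if cv2.contourArea(c)>amin],key=lambda c:-cv2.contourArea(c.reshape(-1,1,2)))
def rect(p):
    (x,y),(w,h),a=cv2.minAreaRect(p.astype(np.float32))
    if w<h:w,h,a=h,w,a+90
    a=(a%180);return np.round([x,y,w,h],1),round(np.radians(a),3)
def green(hsv,vmin): return cv2.inRange(hsv,(50,120,vmin),(75,255,255))
E
python3 - <<'E'
from h import *
for n in("top","scene"):
    p=cv2.imread(f"pics/{n}0.png");hsv=cv2.cvtColor(p,cv2.COLOR_BGR2HSV);c=r.camera_params(n)
    red=((hsv[...,0]<6)|(hsv[...,0]>174))&(hsv[...,1]>180)&(hsv[...,2]>110)
    print(n,"red")
    for b in blobs(red,300)[:3]:
        q=ray(c,b,46);print(b.mean(0),cv2.minEnclosingCircle(q.astype(np.float32)),rect(q))
    for v in(60,90,110):
      for b in blobs(green(hsv,v),200)[:2]: print("green",v,b.mean(0),rect(ray(c,b,35)))
    yl=cv2.inRange(hsv,(22,120,90),(35,255,255))
    for b in blobs(yl,300)[:1]: print("tape",rect(ray(c,b,0)))
    if n=="top":
        x,y=301,234;print(hsv[y-18:y+22:1,x+16].tolist())
        for nm,u,z in(("jar",(107,280),50),("botcap",(145,148),120),("vialcap",(261,116),80),("p1",(303,174),35),("p2",(262,298),35),("pink",(359,287),35),("p3",(392,208),35)):print(nm,ray(c,u,z))
E
```

```text
top red
[195.82905983 259.1965812 ] ((424.2886962890625, 48.890724182128906), 43.511817932128906) (array([424.5,  48.5,  86. ,  83.4]), np.float64(0.039))
[204.52727273 185.40909091] ((580.4984741210938, 37.75191879272461), 43.35151290893555) (array([580. ,  37.7,  84.8,  83.9]), np.float64(2.389))
green 60 [300.65413534 233.58646617] (array([ 482. , -170. ,   88.5,   57. ]), np.float64(1.592))
green 90 [300.90769231 233.47692308] (array([ 482.2, -169.9,   86.2,   56.3]), np.float64(1.627))
tape (array([511.6, 173.2, 159.6, 119.9]), np.float64(1.501))
[[70, 10, 80], [60, 9, 83], [45, 6, 81], [67, 69, 63], [67, 152, 99], [66, 146, 105], [67, 146, 105], [67, 146, 105], [66, 148, 105], [66, 148, 105], [66, 145, 107], [66, 146, 105], [66, 148, 105], [66, 148, 105], [66, 148, 105], [66, 146, 105], [66, 148, 105], [67, 146, 105], [66, 148, 105], [66, 147, 104], [66, 146, 105], [66, 148, 105], [66, 148, 105], [66, 148, 105], [66, 146, 105], [66, 151, 105], [66, 148, 105], [66, 148, 105], [66, 148, 105], [66, 147, 106], [67, 151, 101], [65, 130, 45], [60, 5, 50], [60, 10, 51], [60, 15, 50], 
[... 204 characters left out ...]
524507]]
p2 [[347.53653164 -90.18068988]]
pink [[ 374.16213793 -290.51890694]]
p3 [[ 540.10888798 -364.89894116]]
scene red
[283.9625 163.175 ] ((581.4529418945312, 35.79659652709961), 43.339569091796875) (array([581.4,  35.7,  81.9,  80.9]), np.float64(0.597))
[235.95945946 138.22972973] ((425.3735046386719, 46.6894416809082), 43.145172119140625) (array([425.1,  46.9,  82.5,  80.8]), np.float64(2.169))
green 60 [203.75510204 202.01020408] (array([ 485.9, -174.1,   92.6,   64.7]), np.float64(1.62))
green 90 [202.91860465 200.39534884] (array([ 483.1, -171.7,   87.5,   59.4]), np.float64(1.611))
green 110 [202.53571429 200.02380952] (array([ 482.1, -171.2,   86.2,   57.4]), np.float64(1.616))
```

The geometry agrees:
- **Gate:** centre about (502.9, 42.3), x direction 1.5005 rad, tub spacing 156.6.
- **Bay:** (512, 172).
- **Case:** about (482, -170.5), yaw about 1.61.

I'll push on the rear face with both fingers spread to about 28 mm.

```bash
cat >> h.py <<'E'
from scipy.spatial.transform import Rotation as Ro
G=np.array([502.9,42.3]);TH=1.5005
X=np.array([np.cos(TH),np.sin(TH)]);Y=np.array([-X[1],X[0]])
def g2w(x,y):return G+x*X+y*Y
def w2g(p):d=np.asarray(p)-G;return np.round([d@X,d@Y],1)
def delta(targets,cur=None):
    "targets (x,y,z,yaw): rows in m and degrees from the current pose (or from cur)"
    if cur is None:
        s=r.get_state();p=np.array(s['tool_pos']);R0=Ro.from_euler('xyz',s['eef_rot'])
    else:p=np.array(cur[:3]);R0=Ro.from_euler('xyz',[np.pi,0,cur[3]])
    for t in targets:
        R1=Ro.from_euler('xyz',[np.pi,0,t[3]])
        print(np.round(R0.inv().apply(np.array(t[:3])-p)/1000,4).tolist(),np.round(np.degrees((R0.inv()*R1).as_rotvec()),2).tolist())
E
python3 - <<'E'
from h import *
delta([(430,270,248,2.0),(485,-250,150,1.61)],(139.6,583.6,248.3,2.907))
E
```

```text
[-0.3553, -0.2375, 0.0003] [-0.0, -0.0, 51.97]
[-0.5297, -0.7305, 0.0983] [0.0, -0.0, 74.31]
```

Request:
{"name": "carry_out", "arguments": {"linear": [[-0.0355, -0.0238, 0], [-0.071, -0.0475, 0], [-0.1065, -0.0713, 0], [-0.142, -0.095, 0], [-0.1775, -0.1188, 0], [-0.213, -0.1425, 0], [-0.2485, -0.1663, 0], [-0.284, -0.19, 0], [-0.3195, -0.2138, 0], [-0.355, -0.2375, 0]], "delta_rot": [[0, 0, 5], [0, 0, 10], [0, 0, 15], [0, 0, 20], [0, 0, 25], [0, 0, 30], [0, 0, 35], [0, 0, 40], [0, 0, 45], [0, 0, 50]], "jaw": 33}}

```text
time: 0.93
tool_pos: [423.4, 275.9, 248.2]
eef_rot: [3.142, -0.0, 2.03]
contact_force: [1.5, 0.1, -0.3]
opening: 28.2
finger_force: 0.0
```

Run:
```python
from h import *
s=r.get_state();print(np.round(s['tool_pos'],1),np.round(s['eef_rot'],3),s['opening'],s['joints'],s['time'])
delta([(485,-250,150,1.61)])
```

```text
[423.4 275.9 248.2] [ 3.142 -0.     2.03 ] 28.181037930398233 [ 3.18032661e-01 -1.85277780e-01 -1.85221313e-01  1.57086045e+00
  1.21472253e-04  1.42978939e+00] 0.9333
[-0.4987, -0.1777, 0.0981] [-0.0, -0.01, 24.05]
```

Request:
{"name": "carry_out", "arguments": {"linear": [[-0.036, -0.013, 0], [-0.072, -0.026, 0], [-0.108, -0.039, 0], [-0.144, -0.052, 0], [-0.18, -0.065, 0], [-0.216, -0.078, 0], [-0.252, -0.091, 0.02], [-0.288, -0.104, 0.04], [-0.324, -0.117, 0.06], [-0.36, -0.13, 0.08]], "delta_rot": [[0, 0, 3], [0, 0, 6], [0, 0, 9], [0, 0, 12], [0, 0, 15], [0, 0, 18], [0, 0, 21], [0, 0, 24], [0, 0, 24], [0, 0, 24]]}}

```text
time: 1.77
tool_pos: [466.1, -99.0, 170.1]
eef_rot: [3.141, 0.0, 1.615]
contact_force: [1.5, -0.6, -0.3]
opening: 28.1
finger_force: 0.0
```

Request:
{"name": "carry_out", "arguments": {"linear": [[-0.03, 0, 0], [-0.06, 0, 0], [-0.09, 0, 0], [-0.115, 0, 0], [-0.13, 0, 0], [-0.13, 0, 0], [-0.13, 0, 0]], "delta_rot": [[0, 0, 0], [0, 0, 0], [0, 0, 0], [0, 0, 0], [0, 0, 0], [0, 0, 0], [0, 0, 0]]}}

```text
time: 2.35
tool_pos: [472.0, -226.9, 170.7]
eef_rot: [-3.141, -0.001, 1.614]
contact_force: [-0.4, 1.0, -0.1]
opening: 28.3
finger_force: 0.0
```

Run:
```python
from h import *
s=r.get_state();print(np.round(s['tool_pos'],1),np.round(s['eef_rot'],3),s['opening'])
for n in("top","wrist"):
    c=r.camera_params(n);p=r.snapshot(n)[:,:,::-1];cv2.imwrite(f"pics/{n}1.png",p)
    hsv=cv2.cvtColor(p,cv2.COLOR_BGR2HSV)
    for v in(40,70,90,110):
        for b in blobs(green(hsv,v),200)[:1]:print(n,v,b.mean(0),rect(ray(c,b,35)))
u=np.array([np.cos(1.61),np.sin(1.61)]);q=np.array([482.3,-170.5])-80*u;print(q);delta([(*q,90,1.61),(*q,27,1.61)])
```

```text
[ 472.  -226.9  170.7] [-3.141e+00 -1.000e-03  1.614e+00] 28.287443056375366
top 40 [67.42326333  9.19870759] (array([994.6, 379.6, 343.5,  63.1]), np.float64(1.582))
top 70 [300.48484848 233.46969697] (array([ 482. , -170. ,   88.6,   57. ]), np.float64(1.592))
top 90 [300.35114504 233.45038168] (array([ 482.6, -169.4,   86.7,   56.8]), np.float64(1.623))
top 110 [292.85950413 229.43801653] (array([ 481.7, -165.3,   77.1,   55.3]), np.float64(1.621))
wrist 40 [268.25219941 118.86510264] (array([ 482.5, -170. ,   87.2,   58.2]), np.float64(1.62))
wrist 70 [268.25219941 118.86510264] (array([ 482.5, -170. ,   87.2,   58.2]), np.float64(1.62))
wrist 90 [268.25219941 118.86510264] (array([ 482.5, -170. ,   87.2,   58.2]), np.float64(1.62))
wrist 110 [268.36363636 118.86510264] (array([ 482.6, -170. ,   87.2,   58.1]), np.float64(1.62))
[ 485.43549054 -250.43853075]
[-0.0252, 0.0121, 0.0809] [-0.02, -0.05, 0.35]
[-0.0252, 0.0122, 0.1439] [-0.02, -0.05, 0.35]
```

View pics/wrist1.png

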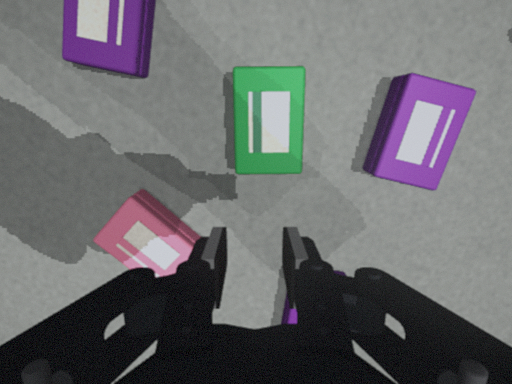

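The wrist view shows the case clearly at (268,119), with fingertips ahead of it near (222,230) and (290,230). It measures (482.5, -170) with yaw 1.62. Next I'll descend behind it.

Request:
{"name": "carry_out", "arguments": {"linear": [[-0.012, 0.006, 0.01], [-0.0245, 0.013, 0.03], [-0.0245, 0.013, 0.06], [-0.0245, 0.013, 0.09], [-0.0245, 0.013, 0.11], [-0.0245, 0.013, 0.125], [-0.0245, 0.013, 0.138], [-0.0245, 0.013, 0.145], [-0.0245, 0.013, 0.145]], "delta_rot": [[0, 0, 0], [0, 0, -0.3], [0, 0, -0.3], [0, 0, -0.3], [0, 0, -0.3], [0, 0, -0.3], [0, 0, -0.3], [0, 0, -0.3], [0, 0, -0.3]]}}

```text
time: 3.2
tool_pos: [485.8, -249.6, 24.8]
eef_rot: [-3.14, -0.002, 1.621]
contact_force: [-0.0, 0.2, -0.3]
opening: 28.4
finger_force: 0.0
```

Run:
```python
from h import *
s=r.get_state();print(np.round(s['tool_pos'],1),np.round(s['eef_rot'],3),s['contact_force'])
c=r.camera_params("wrist");p=r.snapshot("wrist")[:,:,::-1];cv2.imwrite("pics/w2.png",p)
# case path in gate coords, pusher rigidly 56 behind
case=[(-213.2,5.4,.12)]+[(x,5.4*f,.12*f) for x,f in((-195,.95),(-170,.75),(-140,.45),(-110,.18),(-85,0),(-65,0))]
T=[]
for x,y,a in case[1:]:
    a0=TH+a;q=g2w(x,y)-56*np.array([np.cos(a0),np.sin(a0)]);T.append((*q,26,a0));print(np.round(T[-1],3))
delta(T)
```

```text
[ 485.8 -249.6   24.8] [-3.140e+00 -2.000e-03  1.621e+00] [-0.0123315   0.15259189 -0.32095677]
[ 486.533 -207.805   26.       1.614]
[ 488.023 -182.985   26.       1.59 ]
[ 489.73  -153.176   26.       1.554]
[ 491.478 -123.294   26.       1.522]
[492.996 -98.352  26.      1.5  ]
[494.401 -78.401  26.      1.5  ]
[0.0424, 0.0024, 0.0001] [-0.02, -0.03, 0.38]
[0.0671, 0.0051, 0.0001] [-0.02, -0.03, 1.76]
[0.0968, 0.0083, 0.0001] [-0.02, -0.03, 3.82]
[0.1265, 0.0116, 0.0001] [-0.02, -0.03, 5.68]
[0.1514, 0.0143, 0.0001] [-0.02, -0.03, 6.91]
[0.1712, 0.0167, 0.0001] [-0.02, -0.03, 6.91]
```

View pics/w2.png

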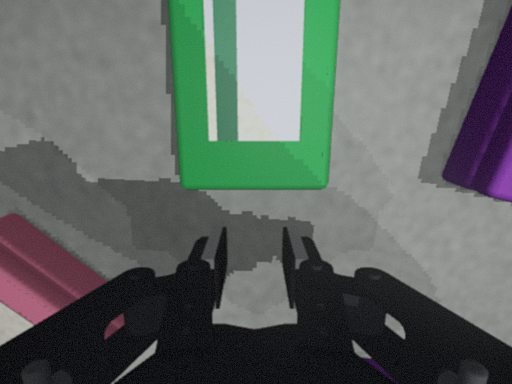

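The fingers are centred on the case's rear edge (row 188, columns 183–328) and parallel to it. I'll start the slow steered push.

Request:
{"name": "carry_out", "arguments": {"linear": [[0.006, 0, 0], [0.012, 0, 0], [0.017, 0.001, 0], [0.022, 0.001, 0], [0.027, 0.0015, 0], [0.032, 0.002, 0], [0.037, 0.002, 0], [0.042, 0.0025, 0], [0.047, 0.003, 0], [0.052, 0.0035, 0]], "delta_rot": [[0, 0, 0], [0, 0, 0], [0, 0, 0], [0, 0, 0], [0, 0, 0], [0, 0, 0], [0, 0, 0.2], [0, 0, 0.4], [0, 0, 0.6], [0, 0, 0.9]]}}

```text
time: 4.08
tool_pos: [487.4, -198.5, 26.2]
eef_rot: [3.141, 0.0, 1.604]
contact_force: [-0.1, -3.0, 2.1]
opening: 28.4
finger_force: 1.5
```

Request:
{"name": "carry_out", "arguments": {"linear": [[0.005, 0.0006, 0], [0.01, 0.0012, 0], [0.015, 0.0018, 0], [0.02, 0.0024, 0], [0.025, 0.003, 0], [0.03, 0.0036, 0], [0.035, 0.0042, 0], [0.04, 0.0048, 0], [0.045, 0.0055, 0], [0.045, 0.0055, 0]], "delta_rot": [[0, 0, 0.3], [0, 0, 0.6], [0, 0, 0.9], [0, 0, 1.3], [0, 0, 1.6], [0, 0, 1.9], [0, 0, 2.3], [0, 0, 2.6], [0, 0, 3.0], [0, 0, 3.0]]}}

```text
time: 4.92
tool_pos: [491.2, -152.4, 25.9]
eef_rot: [-3.141, -0.001, 1.553]
contact_force: [-0.1, 0.2, 0.7]
opening: 28.0
finger_force: 0.0
```

Run:
```python
from h import *
s=r.get_state();print(np.round(s['tool_pos'],1),np.round(s['eef_rot'],3),s['time'])
for n in("top","scene"):
    c=r.camera_params(n);p=r.snapshot(n)[:,:,::-1];cv2.imwrite(f"pics/{n}3.png",p)
    hsv=cv2.cvtColor(p,cv2.COLOR_BGR2HSV)
    for v in(60,80,90):
        for b in blobs(green(hsv,v),200)[:1]:print(n,v,b.mean(0),rect(ray(c,b,35)))
c=r.camera_params("wrist");p=r.snapshot("wrist")[:,:,::-1];cv2.imwrite("pics/w3.png",p)
```

```text
[ 491.2 -152.4   25.9] [-3.141e+00 -1.000e-03  1.553e+00] 4.9167
```

View pics/w3.png

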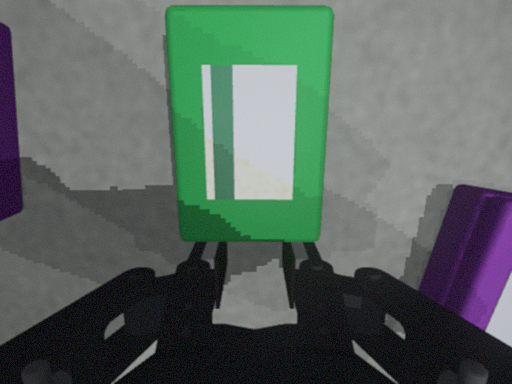

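The wrist view shows the whole case (columns 166–332, rows 6–242) sitting square on both fingers. I can measure it from here.

```bash
cat >> h.py <<'E'
def case():
    c=r.camera_params("wrist");p=r.snapshot("wrist")[:,:,::-1];hsv=cv2.cvtColor(p,cv2.COLOR_BGR2HSV)
    b=blobs(green(hsv,60),500)[0];q=ray(c,b,35);e,a=rect(q);s=r.get_state()
    print("case gate",w2g(e[:2]),"size",e[2:],"yaw rel",round(a-TH,3),"top edge row",b[:,1].min(),"tool gate",w2g(s['tool_pos'][:2]),round(s['eef_rot'][2]-TH,3),"t",s['time'])
    return p,c
E
python3 - <<'E'
from h import *
case()
T=[]
for x,y,a in [(-120,1.5,.03),(-100,0,.0),(-70,0,0)]:
    a0=TH+a;q=g2w(x,y)-56*np.array([np.cos(a0),np.sin(a0)]);T.append((*q,26,a0))
delta(T)
E
```

```text
case gate [-139.2    1.8] size [87.2 57.9] yaw rel 0.05 top edge row 5 tool gate [-195.9   -1.8] 0.052 t 5.1167
[0.02, -0.0006, -0.0002] [-0.03, -0.05, 1.27]
[0.04, 0.0003, -0.0002] [-0.03, -0.05, 2.99]
[0.0699, 0.0018, -0.0002] [-0.03, -0.05, 2.99]
```

Request:
{"name": "carry_out", "arguments": {"linear": [[0.005, 0.0, 0], [0.01, 0, 0], [0.015, 0, 0], [0.02, 0, 0], [0.025, 0.0003, 0], [0.03, 0.0006, 0], [0.035, 0.0008, 0], [0.04, 0.0011, 0], [0.04, 0.0011, 0]], "delta_rot": [[0, 0, 0.3], [0, 0, 0.6], [0, 0, 0.9], [0, 0, 1.3], [0, 0, 1.7], [0, 0, 2.1], [0, 0, 2.6], [0, 0, 3.0], [0, 0, 3.0]]}}

```text
time: 5.87
tool_pos: [493.1, -112.6, 26.1]
eef_rot: [3.142, -0.001, 1.5]
contact_force: [-0.2, -0.5, 0.5]
opening: 28.3
finger_force: 0.0
```

Run:
```python
from h import *
p,c=case();cv2.imwrite("pics/w4.png",p)
# tub lids as seen by the wrist
hsv=cv2.cvtColor(p,cv2.COLOR_BGR2HSV);red=((hsv[...,0]<6)|(hsv[...,0]>174))&(hsv[...,1]>150)&(hsv[...,2]>60)
for b in blobs(red,200)[:3]:
    q=ray(c,b,46);print(b.min(0),b.max(0),[w2g(x) for x in q[::max(1,len(q)//8)]])
T=[]
for x in (-70,-50,-30):
    q=g2w(x-56,0);T.append((*q,26,TH))
delta(T)
```

```text
case gate [-99.   -0.2] size [87.3 57.9] yaw rel -0.002 top edge row 7 tool gate [-155.6   -1.2] 0.0 t 5.9167
[0.0296, -0.0012, 0.0002] [0.01, -0.02, 0.02]
[0.0496, -0.0012, 0.0002] [0.01, -0.02, 0.02]
[0.0696, -0.0012, 0.0002] [0.01, -0.02, 0.02]
```

View pics/w4.png

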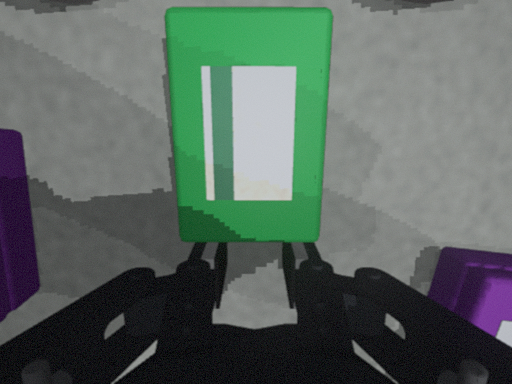

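The case is aligned, with tub bases just showing at the top edge (around columns 45 and 410). I'll push 30 mm straight, then check the gap directly.

Request:
{"name": "carry_out", "arguments": {"linear": [[0.005, 0, 0], [0.01, 0, 0], [0.015, 0, 0], [0.02, 0, 0], [0.025, 0, 0], [0.03, 0, 0], [0.033, 0, 0], [0.033, 0, 0]], "delta_rot": [[0, 0, 0], [0, 0, 0], [0, 0, 0], [0, 0, 0], [0, 0, 0], [0, 0, 0], [0, 0, 0], [0, 0, 0]]}}

```text
time: 6.58
tool_pos: [495.4, -79.9, 26.1]
eef_rot: [-3.142, -0.001, 1.501]
contact_force: [0.1, 0.2, 0.8]
opening: 28.0
finger_force: 0.0
```

Run:
```python
from h import *
p,c=case();cv2.imwrite("pics/w5.png",p)
hsv=cv2.cvtColor(p,cv2.COLOR_BGR2HSV);red=((hsv[...,0]<6)|(hsv[...,0]>174))&(hsv[...,1]>150)&(hsv[...,2]>60)
for b in blobs(red,200)[:3]:
    h=[w2g(x) for x in ray(c,b[(b[:,1]>1)&(b[:,0]>1)&(b[:,0]<510)],46)]
    h=np.array(h);A=np.c_[2*h,np.ones(len(h))];k=np.linalg.lstsq(A,(h**2).sum(1),rcond=None)[0]
    print(b.min(0),b.max(0),"fit",k[:2],np.sqrt(k[2]+k[:2]@k[:2]),"miny/maxy",h[:,1].min(),h[:,1].max())
```

```text
case gate [-66.4  -0.2] size [87. 58.] yaw rel -0.0 top edge row 8 tool gate [-122.6   -1. ] 0.0 t 6.6333
[365   0] [511  71] fit [ -3.81131032 -71.456776  ] 40.553861996303375 miny/maxy -85.0 -36.8
[0 0] [132  72] fit [-4.19502575 69.95779599] 40.20048616023161 miny/maxy 35.4 79.7
```

View pics/w5.png

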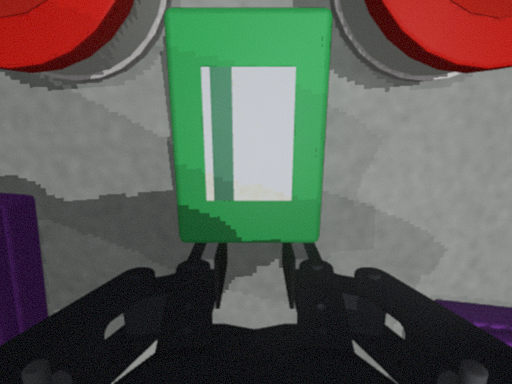

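The case is between the lid edges nearly symmetrically: the tub rims bracket it at columns 165 and 335, and the mid-gap is about 0.5 mm toward the gate's -y. Before the fingers enter the gap I'll check that the knuckles clear the lids.

Run:
```python
from h import *
s=r.get_state();c=r.camera_params("wrist");T=np.linalg.inv(c['T']);R=Ro.from_euler('xyz',s['eef_rot']).as_matrix()
for tx in(11,0):
  for z in(26,46,60,78):
    for y in(-33,33):
        w=np.array(s['tool_pos'])+R@np.array([tx,y,s['tool_pos'][2]-z]);q=T@np.r_[w,1]
        print(tx,z,y,round(c['cx']+c['fx']*q[0]/-q[2]),round(c['cy']-c['fy']*q[1]/-q[2]))
```

```text
11 26 -33 178 237
11 26 33 325 237
11 46 -33 165 258
11 46 33 337 258
11 60 -33 153 278
11 60 33 348 278
11 78 -33 132 312
11 78 33 367 312
0 26 -33 179 259
0 26 33 324 259
0 46 -33 167 283
0 46 33 335 283
0 60 -33 156 306
0 60 33 345 306
0 78 -33 136 345
0 78 33 363 345
```

The knuckles sit close to the limit, so I'll back off, narrow the fingers and raise a little for margin.

Request:
{"name": "carry_out", "arguments": {"linear": [[-0.005, 0, 0], [-0.01, 0, 0], [-0.01, 0.0003, -0.004], [-0.01, 0.0003, -0.007], [-0.01, 0.0003, -0.007], [-0.01, 0.0003, -0.007]], "delta_rot": [[0, 0, 0], [0, 0, 0], [0, 0, 0], [0, 0, 0], [0, 0, 0], [0, 0, 0]], "jaw": 20}}

```text
time: 7.13
tool_pos: [495.2, -90.9, 33.5]
eef_rot: [3.141, 0.0, 1.5]
contact_force: [0.6, -0.4, 0.3]
opening: 17.4
finger_force: 0.0
```

Request:
{"name": "carry_out", "arguments": {"linear": [[0.005, 0, 0], [0.009, 0, 0], [0.014, 0, 0], [0.019, 0.0002, 0], [0.024, 0.0003, 0], [0.029, 0.0004, 0], [0.034, 0.0005, 0], [0.039, 0.0005, 0], [0.044, 0.0005, 0], [0.044, 0.0005, 0]], "delta_rot": [[0, 0, 0], [0, 0, 0], [0, 0, 0], [0, 0, 0], [0, 0, 0], [0, 0, 0], [0, 0, 0], [0, 0, 0], [0, 0, 0], [0, 0, 0]]}}

```text
time: 7.97
tool_pos: [498.6, -45.8, 33.1]
eef_rot: [-3.142, -0.001, 1.501]
contact_force: [0.6, -1.1, -0.8]
opening: 17.0
finger_force: 0.0
```

Run:
```python
from h import *
p,c=case();cv2.imwrite("pics/w6.png",p)
```

```text
case gate [-32.3  -0.7] size [87.4 58. ] yaw rel -0.0 top edge row 14 tool gate [-88.6  -1.9] 0.0 t 8.0167
```

View pics/w6.png

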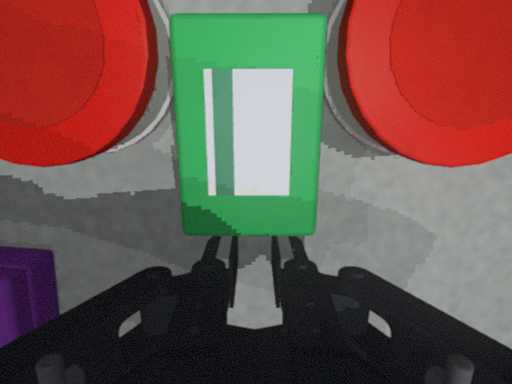

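The case is half in the gap, centred between the rims (about columns 172 and 327), at y = -0.7 and yaw 0, so I'll keep pushing straight.

Request:
{"name": "carry_out", "arguments": {"linear": [[0.005, 0, 0], [0.01, 0, 0], [0.015, 0, 0], [0.02, 0, 0], [0.025, 0, 0], [0.03, 0, 0], [0.035, 0, 0], [0.04, 0, 0], [0.045, 0, 0], [0.05, 0, 0]], "delta_rot": [[0, 0, 0], [0, 0, 0], [0, 0, 0], [0, 0, 0], [0, 0, 0], [0, 0, 0], [0, 0, 0], [0, 0, 0], [0, 0, 0], [0, 0, 0]]}}

```text
time: 8.85
tool_pos: [502.2, 3.5, 33.2]
eef_rot: [3.141, 0.0, 1.5]
contact_force: [0.3, -2.5, 2.0]
opening: 17.2
finger_force: 1.3
```

Run:
```python
from h import *
p,c=case();print(r.get_state()['contact_force']);cv2.imwrite("pics/w7.png",p)
```

```text
case gate [16.9 -0.7] size [87.1 58. ] yaw rel -0.0 top edge row 15 tool gate [-38.   -1.9] 0.0 t 8.9
[-0.03769976  0.78612868  0.00869038]
```

View pics/w7.png

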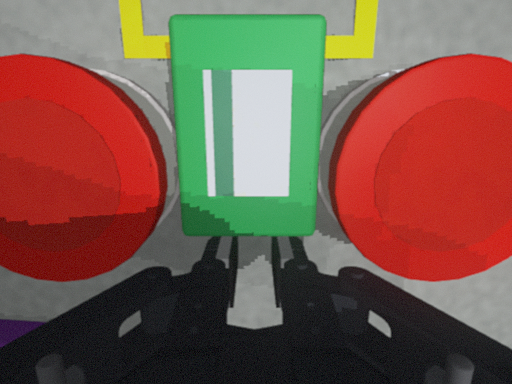

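The case is through the narrowest point with both sides clear, and its front end has crossed the near tape at row 45. I'll advance in smaller steps, watching the force while the fingers go between the tubs.

Request:
{"name": "carry_out", "arguments": {"linear": [[0.004, 0, 0], [0.008, 0, 0], [0.012, 0, 0], [0.016, 0, 0], [0.02, 0, 0]], "delta_rot": [[0, 0, 0], [0, 0, 0], [0, 0, 0], [0, 0, 0], [0, 0, 0]]}}

```text
time: 9.32
tool_pos: [503.6, 23.3, 33.1]
eef_rot: [3.142, -0.0, 1.5]
contact_force: [-0.5, -2.1, 1.2]
opening: 16.9
finger_force: 1.2
```

Request:
{"name": "carry_out", "arguments": {"linear": [[0.004, 0, 0], [0.008, 0, 0], [0.012, 0, 0], [0.016, 0, 0], [0.02, 0, 0]], "delta_rot": [[0, 0, 0], [0, 0, 0], [0, 0, 0], [0, 0, 0], [0, 0, 0]]}}

```text
time: 9.73
tool_pos: [504.9, 43.3, 33.1]
eef_rot: [-3.142, -0.0, 1.5]
contact_force: [-0.1, -2.6, 1.3]
opening: 16.9
finger_force: 1.3
```

Run:
```python
from h import *
p,c=case()
```

```text
case gate [56.9 -0.7] size [87.  58.1] yaw rel -0.0 top edge row 15 tool gate [ 1.8 -1.9] -0.0 t 9.7833
```

The fingers are at the gap centre with only the push force showing. 73 mm remain.

Request:
{"name": "carry_out", "arguments": {"linear": [[0.005, 0, 0], [0.01, 0, 0], [0.015, 0, 0], [0.02, 0, 0], [0.025, 0, 0], [0.03, 0, 0], [0.035, 0, 0], [0.04, 0, 0], [0.045, 0, 0], [0.05, 0, 0]], "delta_rot": [[0, 0, 0], [0, 0, 0], [0, 0, 0], [0, 0, 0], [0, 0, 0], [0, 0, 0], [0, 0, 0], [0, 0, 0], [0, 0, 0], [0, 0, 0]]}}

```text
time: 10.62
tool_pos: [508.5, 93.3, 33.1]
eef_rot: [-3.142, -0.0, 1.5]
contact_force: [-0.6, -2.0, 0.7]
opening: 17.0
finger_force: 1.1
```

Request:
{"name": "carry_out", "arguments": {"linear": [[0.005, 0, 0], [0.01, 0, 0], [0.015, 0, 0], [0.02, 0, 0], [0.022, 0, 0], [0.023, 0, 0], [0.023, 0, 0]], "delta_rot": [[0, 0, 0], [0, 0, 0], [0, 0, 0], [0, 0, 0], [0, 0, 0], [0, 0, 0], [0, 0, 0]]}}

```text
time: 11.2
tool_pos: [510.1, 116.1, 33.1]
eef_rot: [-3.142, -0.001, 1.5]
contact_force: [0.0, 0.0, 0.4]
opening: 17.0
finger_force: 0.0
```

Request:
{"name": "carry_out", "arguments": {"linear": [[-0.005, 0, 0], [-0.01, 0, 0], [-0.015, 0, -0.005], [-0.015, 0, -0.03], [-0.015, 0, -0.065], [-0.015, 0, -0.1], [-0.015, 0, -0.13], [-0.015, 0, -0.15], [-0.015, 0, -0.15]], "delta_rot": [[0, 0, 0], [0, 0, 0], [0, 0, 0], [0, 0, 0], [0, 0, 0], [0, 0, 0], [0, 0, 0], [0, 0, 0], [0, 0, 0]]}}

```text
time: 11.95
tool_pos: [511.3, 100.0, 188.7]
eef_rot: [3.134, -0.0, 1.499]
contact_force: [0.3, 0.4, 0.3]
opening: 17.2
finger_force: 0.0
```

Run:
```python
from h import *
p,c=case();cv2.imwrite("pics/w8.png",p);print(r.get_state()['tool_pos'])
```

```text
case gate [130.2  -0.6] size [87.5 58.1] yaw rel -0.0 top edge row 49 tool gate [58.2 -3.6] -0.001 t 12.0
[510.52962896 100.10602154 186.16338706]
```

View pics/w8.png

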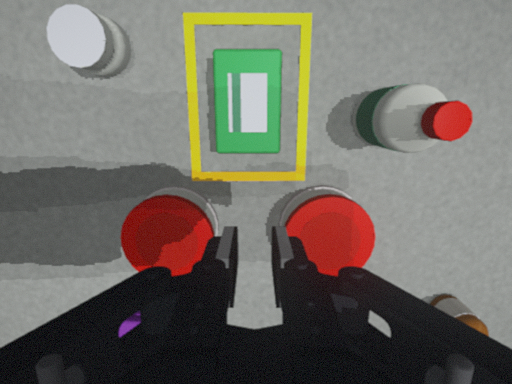

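The case (columns 214–281, rows 49–153) lies centred inside the yellow outline (inner columns about 196–302, rows 25–172). It is clear of the tubs, the bottle and jar are upright, the arm touches nothing, and about 12 s have gone. I'm handing it in.

```bash
python3 -c "
from rig import r
print(r.close_job())"
```

```text
the job is handed in; nothing more can be done
None
```

I pushed the green case through the gap without seeing it touch either tub. It rests centred inside the yellow outline, and the job is handed in at about 12 s.

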